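# Shut and lock the service panel of an egg roaster

## Robot

A 6-joint arm with a two-finger parallel gripper is mounted at the origin on the work surface. World frame = base frame: x ahead of the robot, y to its left, z up, the work surface at z = 0. Lengths are in m, angles in rad, forces in N, time in s.
With the tool pointing down it reaches from about 0.275 to 0.775 m from the base axis. Payload 14.6 kg.
Tool frame: the origin (TCP) lies midway between the tips of the shut fingers; the grasp point (between the pads) lies 19 mm behind it; z points along the fingers, x is the direction in which the jaws open and shut, and the axes are right-handed (so a half turn about z gives the same grasp; the last joint's range is limited). The gripper opens to 85 mm and grips with 20 to 120 N. Pads are 22 mm wide; open, the fingers measure 114 mm over their backs; the gripper's body (76 mm by 85 mm) begins 54 mm behind the grasp point. The pads swing forward as they close: fully open they stand 13 mm farther back than shut.
Start: joints at [-1.257, 0.263, -0.048, 1.259, 0, 1.415], TCP at [0.237, -0.468, 0.231] pointing down, gripper open.
Joint ranges: [-2.65, 2.65], [-0.89, 1.7], [-1.18, 1.37], [-2.13, 2.11], [-1.35, 1.29], [-3.14, 3.14]. Speed limits (rad/s): [1.89, 1.89, 2.57, 2.79, 3.14, 3.14].

## Interface

Orientations are given as a 3x3 rotation matrix whose columns are the frame's x, y, z axes.
In Python, from cell import r, viewer, workorder gives the robot as it stands.
- The arm moves only by the tool play_rows, never from a script. Its argument "motion" is a list that holds one entry, the list of rows, each a list of 7 numbers: the shift along the tool's x, y, z in cm, then the turn, a rotation vector about the tool's x, y, z in degrees, then the finger opening in cm, from 0 to 8.54. In form: [[[tx, ty, tz, rx, ry, rz, gripper], ...]]. A call has 1 to 12 rows; each row shifts and turns the pose as measured when the row begins, along the tool's axes as they then stand; what a row does not reach is not made up. A row lasts 1/10 s, in which the tool goes at most 50 mm and 8.59 degrees, less where a joint would pass 70% of its speed; a pose out of reach is approached as far as the arm can. A call is refused whole if a number of a shift passes 5 or a number of a turn 8.59, either way. A call with a gripper value outside its range is refused whole. The fingers move at their own pace and stop on an object; "force" is the grip in N (left out, the last holds). Time passes only in rows, so rows that do not move let the fingers close. It gives the time, the measured TCP pose, the force and the opening at its end, in the units of the state.
- r.read_state(): the state, without advancing time (a new reading comes with each control period).
- viewer.grab_frame(name): name is "scene" or "top"; returns a dict with "color" (400x640x3 uint8, red, green, blue), "K" (3x3 intrinsics, pixels), "k1" (the pictures are not rectified: a ray, as slopes to the right and down, at radius r is drawn at 1 + k1 r^2 times it, then the intrinsics apply), "origin" and "rotation" of the camera in the world. Camera axes: x right, y down, z forward; pixel columns grow to the right and rows downward; lengths in m; the calibration is good to about 2 mm. A picture is of the moment at which its call begins. There is no depth.
- workorder.close_job(): hands the job in, once; it reports no verdict.
The state is a dict: "t": time; "joint_pos": joint angles; "dq": joint speeds; "joint_efforts": joint torques, N m; "ee_pos": TCP position; "orientation": TCP orientation; "force": force on the tool from outside, world axes, zero at the start; "moment": the same for the moment, N m; "opening": finger opening in m.
Only numpy, scipy, OpenCV 4.12 (cv2) and the standard library are available. Lean on these libraries where they do the work, as an engineer would, in place of code of your own. Each camera call takes 0.05 s, during which the arm holds its last target.

## Task

The egg roaster's service panel is standing open: swing it shut onto its seat, then press its yellow wing stud down lightly, feel for the hidden slot (it may lie well to either side of the white marks), push the stud in through the slot and turn it a quarter turn clockwise to its stop, so that it springs up a little into its notch and the panel is locked. Use a light hand: never force the panel or the stud when it meets resistance. Leave the tub, the jar and the dish where they stand, and let go at the end.

Things in the scene. Friction and masses are not known exactly. Their poses are not given: they have to be found in the camera images.
- roaster: Stainless egg roaster fixed on the table, 360 (x) x 600 (y) x 155 mm (z, its flat deck). Origin: centre of its underside, on the table; x away from the robot at yaw 0, y left, z up. Left half: black iron pan of eggs 300 mm wide, middle at y = +145 mm, eggs up to 240 mm above the table. Right half: an electrical compartment that the service panel covers.
- cover: Service panel, grey metal plate 4 mm thick. Origin: middle of the hinge axis at its far edge, level with its underside, at roaster-frame (62, -160, 157) mm. Own frame: x from free edge to hinge, y along the hinge, z the outer (upper) normal; the plate spans x -200 to -6, y -104 to 104, z 0 to 4 mm. Shut, it lies level on two rubber buttons under its free corners, axes parallel to the roaster's.
- hatch (a joint): Opening angle of the service panel, rad: 0 = shut and level, positive = swung up about the hinge (starts at 0.65 to 1.05). The hinge is stiff: the panel stays at any angle, and about 1 to 5 N at its free edge pushes it shut.
- wing_grip (a point): Middle of the stud's yellow wing, on the stud's axis (cover-frame x -167, y 0 mm). The wing is 44 mm long (point's y axis), 10 mm thick (x) and 18 mm tall (9 mm either way along z, the stud's axis, outward). Right under it a black round flange, 34 mm wide, 3 mm thick, is part of the stud: fingertips astride the wing may rest and push on it.
- stud_base (a point): Point where the stud's axis crosses the panel's upper face. With the stud out, the flange's underside is 14 mm above it and the wing's middle 25.5 mm. On the panel, two white marks either side along y (the hinge's direction) and two red marks along x. Under the panel the stud carries a cam bar 38 mm long and 5 mm thick, parallel to the wing.
- stud (a joint): How far the stud is pushed in, m: 0 = sprung out, 0.0135 = hard stop on the panel. Its spring pushes it out with 2.5 N at 0, 7 N at the stop. Panel shut: the cam bar meets the receptacle plate at about 0.0015 and goes deeper only in line with the slot (within 0.08 rad). From about 0.0115 it is through the plate and can be turned. Locked, it springs back to about 0.009 and stays there.
- wing (a joint): Turn of the stud, rad, clockwise seen from above positive; 0 = wing in line with the white marks, pi/2 = with the red ones. Starts within +-0.5. The receptacle twists in its hole: its slot lies anywhere within +-0.75 of the white marks. Through the plate it turns only clockwise, to a stop about 1.65 past the slot's middle; the notch takes it from 1.42 on. Turning takes about 0.05 N m.
- egg_tub: Bystander: lidded clear tub of small eggs, 112 mm wide, 70 mm tall, on the table right of the roaster. Origin: centre of its underside.
- salt_jar: Bystander: white jar with a red cap, 64 mm wide, 110 mm tall, on the table right of the roaster. Origin: centre of its underside.
- egg_dish: Bystander: white dish 60 mm wide with one large egg, 55 mm tall, on the table right of the roaster. Origin: centre of its underside.

How it is judged:
By the outcome, as a careful person would: the job done as asked, in the order asked, and still so for the second after the job is handed in, with the robot touching nothing.
It also fails if it takes over 72 s, if anything falls off the work surface, if the arm or the gripper's body presses on something with over 40 N, if the wrist force passes 120 N, or if a joint passes its speed limit or range.

## Working session

There is one attempt and no reset: what is moved stays moved. The work goes in short steps, Python scripts to look and compute and a tool call to move; the robot and the scene stay as the last step left them, time stands still between calls to the robot, and variables do not carry over. Pictures are saved under pics/ and viewed, and the job is handed in when it is done.

Besides the shell and the picture viewer there is one more tool, called after ">>>" as name([rows], argument=value, ...), one row to a line, values as JSON. play_rows: Moves the arm, as the interface text tells. Its arguments: {"type":"object","properties":{"motion":{"type":"array","items":{"type":"array","items":{"type":"array","items":{"type":"number"}}}},"force":{"type":"number"}},"required":["motion"]}

```bash
ls; mkdir -p pics; cat > h.py <<'E'
import numpy as np, cv2
from cell import r, viewer, workorder
def grab(name, fn):
    f=viewer.grab_frame(name); cv2.imwrite('pics/'+fn, f['color'][:,:,::-1]); return f
def ray(f,u,v):
    K=np.array(f['K']); x=(u-K[0,2])/K[0,0]; y=(v-K[1,2])/K[1,1]
    k1=f['k1']; a,b=x,y
    for _ in range(30):
        s=1+k1*(a*a+b*b); a,b=x/s,y/s
    d=np.array(f['rotation'])@np.array([a,b,1.0]); return np.array(f['origin']),d/np.linalg.norm(d)
def onz(f,u,v,z):
    o,d=ray(f,u,v); return o+d*(z-o[2])/d[2]
def proj(f,p):
    c=np.array(f['rotation']).T@(np.array(p)-np.array(f['origin'])); a,b=c[0]/c[2],c[1]/c[2]
    s=1+f['k1']*(a*a+b*b); K=np.array(f['K']); return np.array([K[0,0]*a*s+K[0,2],K[1,1]*b*s+K[1,2]])
def tri(f1,p1,f2,p2):
    o1,d1=ray(f1,*p1);o2,d2=ray(f2,*p2)
    A=np.c_[d1,-d2]; t=np.linalg.lstsq(A,o2-o1,rcond=None)[0]
    a=o1+t[0]*d1;b=o2+t[1]*d2; return (a+b)/2,np.linalg.norm(a-b)
E
python3 - <<'E'
from h import *
np.set_printoptions(precision=4,suppress=True)
for n in('scene','top'):
    f=grab(n,n+'0.png'); print(n,f['K'],f['k1'],f['origin'],f['rotation'])
s=r.read_state(); print(s)
E
```

```text
pics
scene [[451.0191   0.     315.0712]
 [  0.     451.0191 207.2342]
 [  0.       0.       1.    ]] -0.1158537258152651 [1.2499 0.0255 0.873 ] [[-0.2093  0.713  -0.6692]
 [ 0.9778  0.154  -0.1418]
 [ 0.0019 -0.6841 -0.7294]]
top [[507.1099   0.     318.5124]
 [  0.     507.1099 195.6243]
 [  0.       0.       1.    ]] 0.006503386068369553 [ 0.4043 -0.1153  1.2025] [[-0.0214 -0.9882  0.1515]
 [-0.9997  0.0229  0.0083]
 [-0.0117 -0.1513 -0.9884]]
{'t': 0.1, 'joint_pos': array([-1.2573,  0.2635, -0.0489,  1.2594, -0.    ,  1.4155]), 'dq': array([-0.0004, -0.0002,  0.0016,  0.0005, -0.0002,  0.001 ]), 'joint_efforts': array([  0.0038, -63.858 ,  38.5063,   0.0101,  -0.0001,  -0.    ]), 'ee_pos': array([ 0.2371, -0.4681,  0.2309]), 'orientation': array([[ 0.4518, -0.8921, -0.0003],
       [-0.8921, -0.4518,  0.0009],
       [-0.001 , -0.0001, -1.    ]]), 'force': array([-0.0023, -0.0538, -0.5703]), 'moment': array([ 0.0796, -0.0252,  0.0297]), 'opening': 0.08541962868927364}
```

View pics/scene0.png

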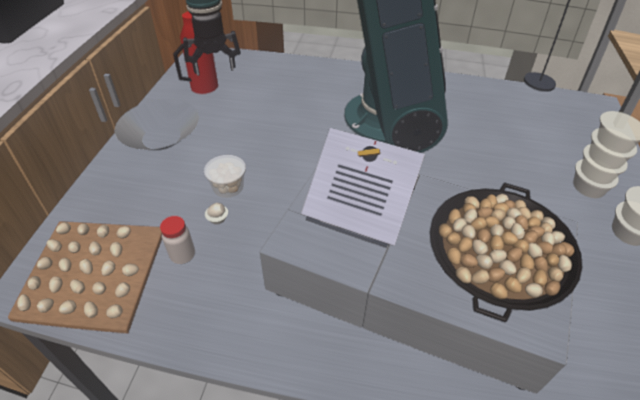

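View pics/top0.png

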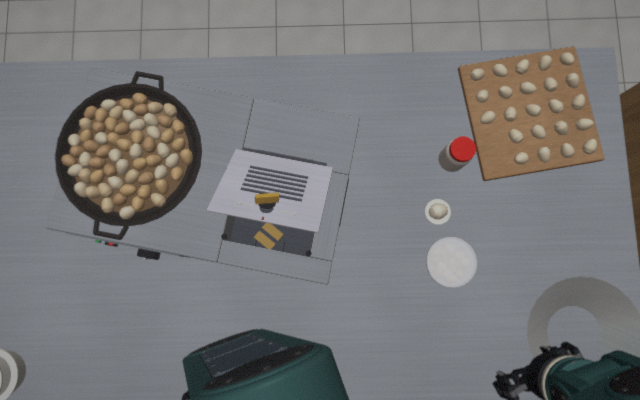

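```bash
python3 - <<'E'
import cv2
a=cv2.imread('pics/top0.png');b=cv2.imread('pics/scene0.png')
cv2.imwrite('pics/z1.png',cv2.resize(a[90:290,190:370],None,fx=4,fy=3.0*1.0,interpolation=cv2.INTER_CUBIC)[:600] if 0 else cv2.resize(a[90:290,190:370],None,fx=3,fy=3,interpolation=cv2.INTER_CUBIC))
cv2.imwrite('pics/z2.png',cv2.resize(b[120:320,250:450],None,fx=3,fy=3,interpolation=cv2.INTER_CUBIC))
E
```

```text
(no output)
```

View pics/z1.png

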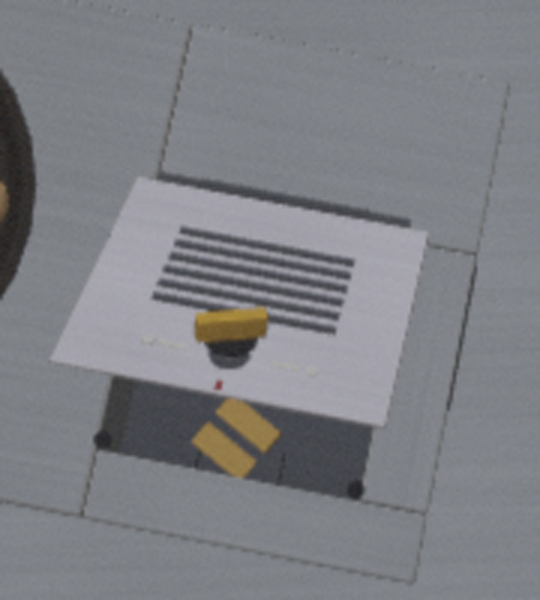

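View pics/z2.png

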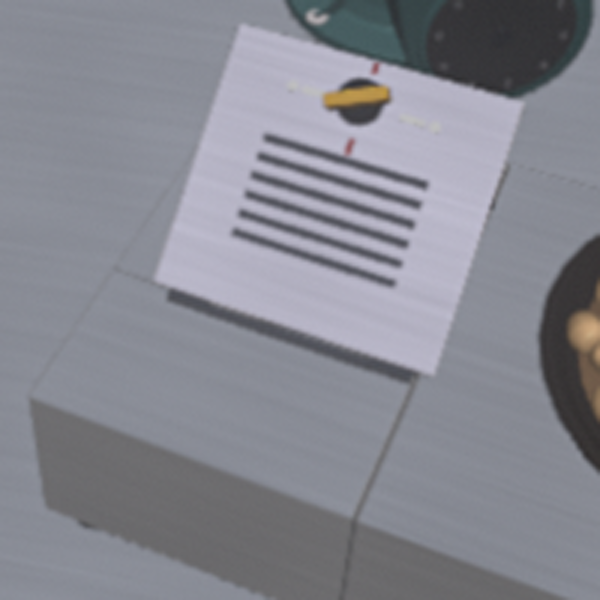

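```bash
python3 - <<'E'
from h import *
np.set_printoptions(precision=4,suppress=True)
import pickle
f=viewer.grab_frame('top'); g=viewer.grab_frame('scene')
Z=lambda u,v:(190+u/3,90+v/3); S=lambda u,v:(250+u/3,120+v/3)
A=onz(f,*Z(413,580),.155);B=onz(f,*Z(508,85),.155);C=onz(f,47,228,.155)
print(A,B,C,np.linalg.norm(A-B),np.linalg.norm(A-C))
for d in(B-A,A-C): print(np.degrees(np.arctan2(d[1],d[0])))
b1=onz(f,*Z(102,440),.157);b2=onz(f,*Z(355,490),.157);print('buttons',b1,b2,np.linalg.norm(b1-b2),np.degrees(np.arctan2(*(b2-b1)[1::-1])))
pairs={'freeL':((52,358),(523,102)),'freeR':((384,423),(240,26)),'hinR':((427,232),(156,280)),'hinL':((137,178),(434,375))}
P={}
for k,(a,b) in pairs.items():
    P[k],e=tri(f,Z(*a),g,S(*b)); print(k,P[k],e)
print([np.linalg.norm(P[a]-P[b]) for a,b in(('freeL','freeR'),('hinL','hinR'),('freeL','hinL'),('freeR','hinR'))])
for a,b in(('freeL','hinL'),('freeR','hinR')):
    d=P[b]-P[a]; print('open',np.arctan2(-d[2],np.hypot(d[0],d[1])))
for a,b in(('freeR','freeL'),('hinR','hinL')):
    d=P[b]-P[a]; print('yaw',np.degrees(np.arctan2(-d[0],d[1])))
w,e=tri(f,Z(231,325),g,S(357,97));print('wing',w,e)
E
```

```text
[ 0.3838 -0.1212  0.155 ] [ 0.7299 -0.1973  0.155 ] [0.5098 0.4593 0.155 ] 0.3542753061596052 0.5940336335468451
-12.39410981806335
-102.24460937468493
buttons [0.4833 0.0904 0.157 ] [ 0.4453 -0.0831  0.157 ] 0.17758517387926778 -102.36567007931728
freeL [0.5237 0.0959 0.2889] 0.0014123075920607633
freeR [ 0.48   -0.1054  0.2868] 0.00019751964519540083
hinR [ 0.6225 -0.1363  0.1637] 0.0008539012885831348
hinL [0.6663 0.0658 0.1628] 0.00021516558808578929
[np.float64(0.20597566900898992), np.float64(0.20676319298319745), np.float64(0.1927014832668333), np.float64(0.19083158204498843)]
open 0.7130625676495833
open 0.7008940608677899
yaw -12.26291923817876
yaw -12.23616782542381
wing [ 0.5416 -0.0136  0.2878] 0.0002519892306555769
```

```bash
python3 - <<'E'
from h import *
np.set_printoptions(precision=4,suppress=True)
f=viewer.grab_frame('top'); im=f['color']
hsv=cv2.cvtColor(im,cv2.COLOR_RGB2HSV)
m=cv2.inRange(hsv,(10,70,60),(35,255,255)); m[:180]=0;m[260:]=0;m[:,:235]=0;m[:,300:]=0
n,l,st,c=cv2.connectedComponentsWithStats(m)
yaw=np.radians(-12.3);ex=np.array([np.cos(yaw),np.sin(yaw)]);ey=np.array([-ex[1],ex[0]])
for i in range(1,n):
    if st[i,4]<20: continue
    ys,xs=np.where(l==i); z=.285 if c[i][1]<215 else .145
    pts=np.array([onz(f,x,y,z)[:2] for x,y in zip(xs,ys)]); 
    loc=np.c_[pts@ex,pts@ey]; print(st[i],c[i],pts.mean(0)) 
    rect=cv2.minAreaRect((loc*1000).astype(np.float32)); print(rect)
    bp=cv2.boxPoints(rect); 
    for k in range(2):
        d=bp[k+1]-bp[k]; print(np.linalg.norm(d),'deg cw from y', np.degrees(np.arctan2(d[0],d[1])))
E
```

```text
[255 192  25  13 249] [266.4538 197.8394] [ 0.543  -0.0122]
((532.971435546875, 102.75091552734375), (20.22937774658203, 44.500614166259766), 14.588642120361328)
44.50062 deg cw from y 165.41132
20.22936 deg cw from y 75.411354
[262 223  22  18 193] [272.5026 230.8342] [ 0.4942 -0.0087]
((485.25518798828125, 97.32840728759766), (45.559085845947266, 18.890933990478516), 61.50243377685547)
18.89093 deg cw from y 118.49759
45.5591 deg cw from y 28.497593
[254 231  21  18 195] [264.0564 239.8872] [0.4757 0.0091]
((462.4152526855469, 110.0147933959961), (44.9283561706543, 19.28204917907715), 60.866172790527344)
19.282055 deg cw from y 119.13379
44.928356 deg cw from y 29.133812
```

>>> play_rows([
  [[0, 0, -3, 0, 0, -8.5, 0], [0, 0, -3, 0, 0, -8.5, 0], [0, 0, -3, 0, 0, -8.5, 0], [0, 0, -3, 0, 0, -8.5, 0], [0, 0, 0, 0, 0, -8.5, 0], [0, 0, 0, 0, 0, -8.5, 0], [0, 0, 0, 0, 0, -8.5, 0], [0, 0, 0, 0, 0, -8.5, 0], [0, 0, 0, 0, 0, -8.5, 0], [0, 0, 0, 0, 0, -8.5, 0], [0, 0, 0, 0, 0, -8.5, 0], [0, 0, 0, 0, 0, -8.5, 0]],
], force=20)

```text
t: 1.45
ee_pos: [0.2369, -0.4674, 0.3549]
orientation: [[0.764, 0.645, -0.001], [0.645, -0.764, 0.003], [0.001, -0.003, -1.0]]
force: [0.1, -0.4, 0.1]
opening: 0.0002
```

>>> play_rows([
  [[0, 0, 0, 0, 0, -8.5, 0], [0, 0, 0, 0, 0, -8.5, 0], [0, 0, 0, 0, 0, -8.5, 0], [0, 0, 0, 0, 0, -8.5, 0], [0, 0, 0, 0, 0, -8.5, 0], [0, 0, 0, 0, 0, -8.5, 0], [0, 0, 0, 0, 0, -8.5, 0], [0, 0, 0, 0, 0, -8.5, 0], [0, 0, 0, 0, 0, -8.5, 0], [0, 0, 0, 0, 0, -8.5, 0], [0, 0, 0, 0, 0, -8.5, 0], [0, 0, 0, 0, 0, -8.5, 0]],
])

```text
t: 2.65
ee_pos: [0.2367, -0.467, 0.3538]
orientation: [[-0.802, 0.598, -0.002], [0.597, 0.802, 0.006], [0.005, 0.003, -1.0]]
force: [0.6, -0.5, -0.1]
opening: -0.0002
```

```bash
cat > tf.py <<'E'
from h import *
import sys
# usage: tf.py x y z [heading_deg] -> needed shift in tool axes cm, rz deg
s=r.read_state(); R=s['orientation']; t=np.array(list(map(float,sys.argv[1:4])))
print('t %.2f'%s['t'],'shift cm',np.round(R.T@(t-s['ee_pos'])*100,2),'heading %.2f'%np.degrees(np.arctan2(R[1,0],R[0,0])),'tcp',np.round(s['ee_pos'],4),'F',np.round(s['force'],2),'M',np.round(s['moment'],3),'q',np.round(s['joint_pos'],2))
E
python3 tf.py 0.498 -0.070 0.32
```

```text
t 2.65 shift cm [ 2.76 47.43  3.55] heading 143.31 tcp [ 0.2367 -0.467   0.3538] F [ 0.57 -0.52 -0.11] M [-0.041 -0.023 -0.02 ] q [-1.26  0.26  0.28  1.59 -0.   -2.19]
```

>>> play_rows([
  [[0.3, 4.5, 0, 0, 0, 0, 0], [0.3, 4.5, 0, 0, 0, 0, 0], [0.3, 4.5, 0, 0, 0, 0, 0], [0.3, 4.5, 0, 0, 0, 0, 0], [0.3, 4.5, 0, 0, 0, 0, 0], [0.3, 4.5, 0, 0, 0, 0, 0], [0.3, 4.5, 0, 0, 0, 0, 0], [0.3, 4.5, 0, 0, 0, 0, 0], [0.3, 4.5, 0, 0, 0, 0, 0], [0, 4, 0, 0, 0, 0, 0], [0, 2, 0, 0, 0, 0, 0], [0, 0, 0, 0, 0, 0, 0]],
])

```text
t: 3.85
ee_pos: [0.4981, -0.0611, 0.3536]
orientation: [[-0.805, 0.593, -0.003], [0.593, 0.805, 0.008], [0.007, 0.005, -1.0]]
force: [0.9, 0.0, 0.0]
opening: -0.0004
```

```bash
python3 tf.py 0.498 -0.070 0.30
```

```text
t 3.85 shift cm [-0.56 -0.75  5.36] heading 143.63 tcp [ 0.4981 -0.0611  0.3536] F [0.85 0.03 0.02] M [-0.022  0.013 -0.027] q [-0.29  0.22  0.22  1.58  0.01 -1.22]
```

>>> play_rows([
  [[-0.5, -0.7, 1, 0, 0, -8, 0], [0, 0, 1, 0, 0, -8, 0], [0, 0, 1, 0, 0, -8, 0], [0, 0, 1, 0, 0, 0, 0], [0, 0, 0.5, 0, 0, 0, 0], [0, 0, 0.5, 0, 0, 0, 0]],
])

```text
t: 4.45
ee_pos: [0.4968, -0.0713, 0.3018]
orientation: [[-0.978, 0.207, -0.002], [0.207, 0.978, 0.007], [0.004, 0.006, -1.0]]
force: [0.1, -0.1, 0.8]
opening: -0.0003
```

```bash
python3 tf.py 0.498 -0.070 0.29
```

```text
t 4.45 shift cm [-0.09  0.14  1.18] heading 168.03 tcp [ 0.4968 -0.0713  0.3018] F [ 0.15 -0.12  0.81] M [-0.064 -0.013  0.023] q [-0.31  0.21  0.07  1.44  0.01 -1.67]
```

>>> play_rows([
  [[0, 0, 1, 0, 0, 0, 0], [0.2, 0, 1, 0, 0, 0, 0], [0.7, 0, 1, 0, 0, 0, 0], [0.7, 0, 1, 0, 0, 0, 0], [0.6, 0, 1, 0, 0, 0, 0], [0.5, 0, 1, 0, 0, 0, 0]],
])

```text
t: 5.05
ee_pos: [0.4705, -0.0658, 0.2389]
orientation: [[-0.976, 0.219, 0.001], [0.219, 0.976, 0.006], [-0.0, 0.006, -1.0]]
force: [0.5, -0.8, 1.5]
opening: 0.0003
```

```bash
python3 - <<'E'
from h import *
f=grab('scene','s1.png');s=r.read_state();print(s['force'],s['ee_pos'])
E
```

```text
[ 0.28515698  0.97324307 -0.83658024] [ 0.46939353 -0.0654658   0.23747065]
```

View pics/s1.png

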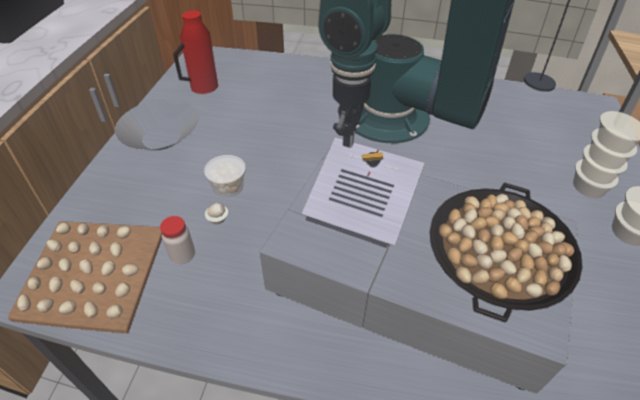

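>>> play_rows([
  [[0.3, 0, 1, 0, 0, 0, 0], [0.2, 0, 1, 0, 0, 0, 0], [0.1, 0, 1, 0, 0, 0, 0], [0, 0, 1, 0, 0, 0, 0], [0, 0, 1, 0, 0, 0, 0], [0, 0, 0.8, 0, 0, 0, 0], [0, 0, 0.5, 0, 0, 0, 0]],
])

```text
t: 5.8
ee_pos: [0.4637, -0.0639, 0.1705]
orientation: [[-0.975, 0.223, 0.0], [0.223, 0.975, 0.006], [0.001, 0.006, -1.0]]
force: [-1.3, 0.7, 1.4]
opening: -0.0001
```

```bash
python3 tf.py 0.47 -0.070 0.161
```

```text
t 5.80 shift cm [-0.75 -0.46  0.94] heading 167.12 tcp [ 0.4637 -0.0639  0.1705] F [-1.31  0.71  1.38] M [ 0.07   0.18  -0.031] q [-0.31  0.2  -0.31  1.07  0.01 -1.66]
```

>>> play_rows([
  [[0, 0, 0.3, 0, 0, 0, 0], [0, 0, 0.3, 0, 0, 0, 0], [0, 0, 0.2, 0, 0, 0, 0]],
])

```text
t: 6.1
ee_pos: [0.4637, -0.0639, 0.1615]
orientation: [[-0.975, 0.223, -0.0], [0.223, 0.975, 0.006], [0.002, 0.006, -1.0]]
force: [-0.6, 0.2, 2.2]
opening: -0.0002
```

>>> play_rows([
  [[0, 0, 0.1, 0, 0, 0, 0], [0, 0, 0.1, 0, 0, 0, 0]],
])

```text
t: 6.3
ee_pos: [0.4638, -0.0639, 0.1608]
orientation: [[-0.975, 0.223, 0.001], [0.223, 0.975, 0.005], [0.0, 0.006, -1.0]]
force: [-9.1, 2.7, 25.3]
opening: -0.0002
```

>>> play_rows([
  [[0, 0, -1, 0, 0, 0, 0], [0, 0, -3, 0, 0, 0, 4.5], [1, -3, -4, 0, 0, -5, 4.5], [1, -3, -2, 0, 0, -8, 4.5], [0, -2, 0, 0, 0, -5, 4.5], [0, 0, 0, 0, 0, 0, 4.5]],
])

```text
t: 6.9
ee_pos: [0.4334, -0.1418, 0.2665]
orientation: [[-0.995, -0.103, 0.005], [-0.103, 0.995, 0.003], [-0.005, 0.003, -1.0]]
force: [0.2, 0.4, 0.1]
opening: 0.0448
```

```bash
python3 - <<'E'
from h import *
f=grab('scene','s2.png');g=grab('top','t2.png');s=r.read_state();print(s['force'],s['ee_pos'])
b=f['color'][:,:,::-1][120:320,250:450];a=g['color'][:,:,::-1][130:290,190:350]
cv2.imwrite('pics/z3.png',np.hstack([cv2.resize(b,(400,400),interpolation=2),cv2.resize(a,(400,400),interpolation=2)]))
E
```

```text
[ 0.65186794 -0.34211084  0.16784407] [ 0.43318775 -0.14005161  0.26603634]
```

View pics/z3.png

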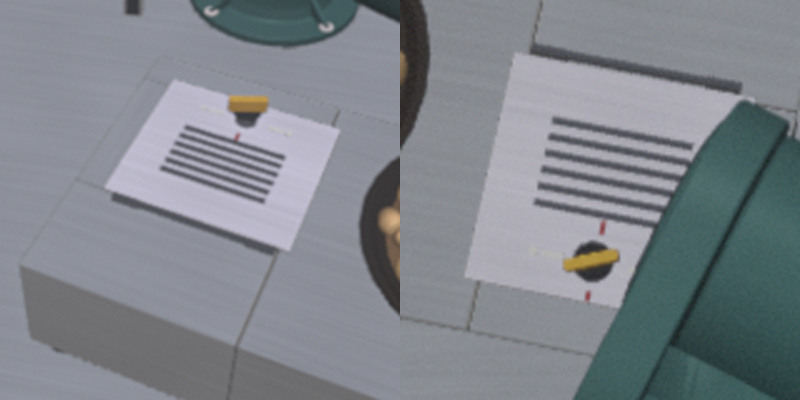

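Panel lies flat and shut; wing seen at about (591,261) on the right half, tilted counter-clockwise. I'll measure it.

```bash
cat > wing.py <<'E'
from h import *
def wing(zt=.1955):
    f=viewer.grab_frame('top'); g=viewer.grab_frame('scene'); out=[]
    yaw=np.radians(-12.3);ex=np.array([np.cos(yaw),np.sin(yaw)]);ey=np.array([-ex[1],ex[0]])
    cs=[]
    for c,roi in((f,(200,265,235,300)),(g,(150,200,350,400))):
        hsv=cv2.cvtColor(c['color'],cv2.COLOR_RGB2HSV); m=cv2.inRange(hsv,(10,110,60),(35,255,255))
        k=np.zeros_like(m);k[roi[0]:roi[1],roi[2]:roi[3]]=1; m=m*k
        n,l,st,ce=cv2.connectedComponentsWithStats(m); i=1+np.argmax(st[1:,4]); ys,xs=np.where(l==i)
        pts=np.array([onz(c,x,y,zt)[:2] for x,y in zip(xs,ys)]); loc=np.c_[pts@ex,pts@ey]
        w,v=np.linalg.eigh(np.cov(loc.T)); d=v[:,1]; d=d*np.sign(d[1])
        print(st[i],ce[i].round(1),'mean',pts.mean(0).round(4),'len~%.4f'%np.sqrt(12*w[1]),'wing angle deg cw %.1f'%np.degrees(np.arctan2(d[0],d[1]))); cs.append(ce[i])
    p,e=tri(f,cs[0],g,cs[1]); print('tri',p.round(4),round(e,4))
wing()
E
python3 wing.py; python3 tf.py .484 0 .25
```

```text
[256 230  21   8 113] [266.2 233.7] mean [ 0.4845 -0.0011] len~0.0397 wing angle deg cw -23.0
[365 168  19   8 138] [373.6 171.5] mean [ 0.4937 -0.0015] len~0.0399 wing angle deg cw -28.2
tri [ 0.4852 -0.0011  0.188 ] 0.0015
t 7.10 shift cm [-6.48 13.33  1.63] heading -174.16 tcp [ 0.4331 -0.1392  0.2655] F [-0.05 -1.59 -0.01] M [ 0.008 -0.033 -0.001] q [-0.49  0.13 -0.13  1.31  0.01 -2.17]
```

>>> play_rows([
  [[-1.6, 3.3, 0, 0, 0, 0, 3.5], [-1.6, 3.3, 0, 0, 0, 0, 3.5], [-1.6, 3.3, 0, 0, 0, 0, 3.5], [-1.6, 3.3, 0, 0, 0, 0, 3.5], [0, 0, 0, 0, 0, -6, 3.5], [0, 0, 0, 0, 0, 0, 3.5]],
])

```text
t: 7.7
ee_pos: [0.4842, 0.0086, 0.2641]
orientation: [[-0.979, -0.203, -0.001], [-0.203, 0.979, 0.006], [-0.0, 0.006, -1.0]]
force: [-0.2, 0.3, 0.1]
opening: 0.0346
```

```bash
python3 tf.py .4847 -0.0008 .184
```

```text
t 7.70 shift cm [ 0.14 -0.98  8.  ] heading -168.26 tcp [0.4842 0.0086 0.2641] F [-0.19  0.27  0.06] M [ 0.011 -0.007 -0.012] q [-0.15  0.19 -0.06  1.32  0.01 -1.93]
```

>>> play_rows([
  [[0.1, -1, 0, 0, 0, 0, 3], [0, 0, 2, 0, 0, 0, 3], [0, 0, 2, 0, 0, 0, 3], [0, 0, 0, 0, 0, 0, 3]],
])

```text
t: 8.1
ee_pos: [0.4848, -0.0032, 0.2227]
orientation: [[-0.981, -0.193, -0.001], [-0.193, 0.981, 0.006], [0.0, 0.006, -1.0]]
force: [-0.3, -0.4, 0.8]
opening: 0.0298
```

```bash
python3 tf.py .4847 -0.0008 .184; python3 - <<'E'
from h import *
f=grab('scene','s3.png')
cv2.imwrite('pics/z4.png',cv2.resize(f['color'][:,:,::-1][80:230,290:450],(640,600),interpolation=2))
E
```

```text
t 8.10 shift cm [-0.04  0.22  3.88] heading -168.90 tcp [ 0.4848 -0.0032  0.2227] F [-0.34 -0.42  0.78] M [ 0.007  0.02  -0.009] q [-0.18  0.2  -0.16  1.21  0.01 -1.94]
```

View pics/z4.png

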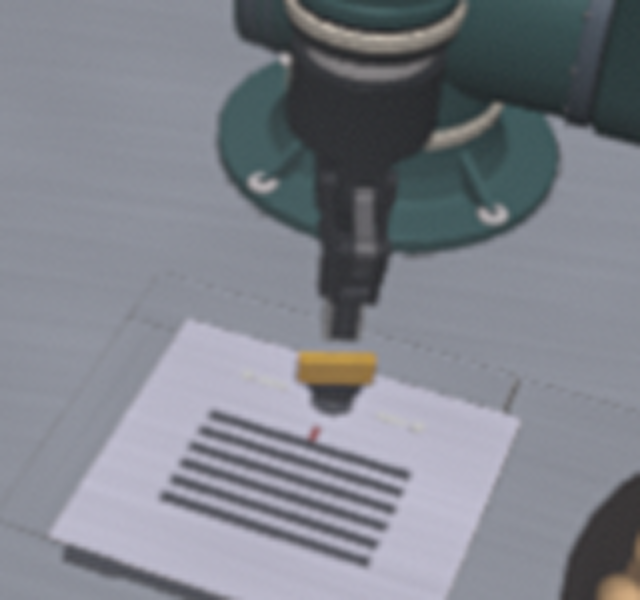

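>>> play_rows([
  [[0, 0.2, 1, 0, 0, 0, 3], [0, 0, 1, 0, 0, 0, 3], [0, 0, 1, 0, 0, 0, 3], [0, 0, 0.5, 0, 0, 0, 3], [0, 0, 0, 0, 0, 0, 3]],
])

```text
t: 8.65
ee_pos: [0.4855, -0.0023, 0.188]
orientation: [[-0.982, -0.189, 0.002], [-0.189, 0.982, 0.005], [-0.003, 0.005, -1.0]]
force: [-1.3, -0.2, -0.5]
opening: 0.0299
```

```bash
python3 tf.py .4847 -0.0008 .181
```

```text
t 8.65 shift cm [0.06 0.16 0.7 ] heading -169.12 tcp [ 0.4855 -0.0023  0.188 ] F [-1.25 -0.2  -0.47] M [-0.031  0.04  -0.015] q [-0.18  0.21 -0.24  1.12  0.01 -1.94]
```

Close lightly on the wing, at 20 N.

>>> play_rows([
  [[0, 0.1, 0.4, 0, 0, 0, 2], [0, 0, 0, 0, 0, 0, 0.5], [0, 0, 0, 0, 0, 0, 0.5], [0, 0, 0, 0, 0, 0, 0.5], [0, 0, 0, 0, 0, 0, 0.5]],
], force=20)

```text
t: 9.15
ee_pos: [0.486, -0.001, 0.1839]
orientation: [[-0.982, -0.189, 0.003], [-0.189, 0.982, 0.005], [-0.004, 0.005, -1.0]]
force: [1.5, 0.6, -3.3]
opening: 0.0093
```

```bash
python3 tf.py .4847 -0.0008 .1775; python3 wing.py
```

```text
t 9.15 shift cm [0.13 0.04 0.64] heading -169.10 tcp [ 0.486  -0.001   0.1839] F [ 1.54  0.63 -3.33] M [-0.088 -0.135  0.022] q [-0.17  0.22 -0.25  1.11  0.01 -1.93]Traceback (most recent call last):
  File "wing.py", line 14, in <module>
    wing()
    ~~~~^^
  File "wing.py", line 9, in wing
    n,l,st,ce=cv2.connectedComponentsWithStats(m); i=1+np.argmax(st[1:,4]); ys,xs=np.where(l==i)
                                                       ~~~~~~~~~^^^^^^^^^^
    return _wrapfunc(a, 'argmax', axis=axis, out=out, **kwds)
    return bound(*args, **kwds)
ValueError: attempt to get argmax of an empty sequence
```

>>> play_rows([
  [[0, 0, 0.15, 0, 0, 0, 0.5], [0, 0, 0.15, 0, 0, 0, 0.5]],
])

```text
t: 9.45
ee_pos: [0.4864, -0.001, 0.1819]
orientation: [[-0.982, -0.189, 0.005], [-0.189, 0.982, 0.005], [-0.006, 0.004, -1.0]]
force: [-5.3, 1.6, 21.0]
opening: 0.0093
```

```bash
python3 tf.py .4847 -0.0008 .1775
```

```text
t 9.45 shift cm [0.17 0.05 0.44] heading -169.10 tcp [ 0.4864 -0.001   0.1819] F [-5.29  1.65 21.03] M [ 0.354  1.053 -0.041] q [-0.17  0.22 -0.25  1.1   0.01 -1.93]
```

>>> play_rows([
  [[0, 0, -0.08, 0, 0, 0, 0.5]],
])

```text
t: 9.55
ee_pos: [0.4863, -0.001, 0.183]
orientation: [[-0.982, -0.189, 0.005], [-0.189, 0.982, 0.005], [-0.006, 0.004, -1.0]]
force: [-2.1, 0.9, 2.0]
opening: 0.0092
```

>>> play_rows([
  [[0, 0, 0.03, 0, 0, 4, 0.5], [0, 0, 0.03, 0, 0, 4, 0.5], [0, 0, 0.03, 0, 0, 4, 0.5], [0, 0, 0.03, 0, 0, 4, 0.5]],
])

```text
t: 9.95
ee_pos: [0.4862, -0.001, 0.1826]
orientation: [[-0.995, 0.098, 0.006], [0.098, 0.995, 0.005], [-0.006, 0.005, -1.0]]
force: [-1.0, 0.4, 2.2]
opening: 0.009
```

```bash
python3 tf.py .4847 -0.0008 .1775
```

```text
t 9.95 shift cm [0.15 0.   0.51] heading 174.40 tcp [ 0.4862 -0.001   0.1826] F [-1.    0.43  2.19] M [ 0.132  0.226 -0.001] q [-0.17  0.21 -0.25  1.1   0.01 -1.65]
```

>>> play_rows([
  [[0, 0, 0.04, 0, 0, 4, 0.5], [0, 0, 0.04, 0, 0, 4, 0.5], [0, 0, 0.04, 0, 0, 4, 0.5], [0, 0, 0.04, 0, 0, 4, 0.5]],
])

```text
t: 10.35
ee_pos: [0.4862, -0.001, 0.1821]
orientation: [[-0.925, 0.379, 0.008], [0.379, 0.925, 0.004], [-0.006, 0.007, -1.0]]
force: [-2.8, 0.5, 6.8]
opening: 0.0092
```

```bash
python3 tf.py .4847 -0.0008 .1775
```

```text
t 10.35 shift cm [ 0.15 -0.04  0.45] heading 157.73 tcp [ 0.4862 -0.001   0.1821] F [-2.77  0.55  6.8 ] M [0.114 0.642 0.036] q [-0.17  0.21 -0.25  1.1   0.01 -1.36]
```

>>> play_rows([
  [[0, 0, 0.03, 0, 0, 3, 0.5], [0, 0, 0.03, 0, 0, 3, 0.5], [0, 0, 0.04, 0, 0, 3, 0.5], [0, 0, 0.04, 0, 0, 3, 0.5]],
])

```text
t: 10.75
ee_pos: [0.4861, -0.001, 0.1819]
orientation: [[-0.821, 0.571, 0.01], [0.571, 0.821, 0.004], [-0.006, 0.009, -1.0]]
force: [-1.8, -0.2, 3.8]
opening: 0.009
```

```bash
python3 tf.py .4847 -0.0008 .1775
```

```text
t 10.75 shift cm [ 0.13 -0.07  0.44] heading 145.18 tcp [ 0.4861 -0.001   0.1819] F [-1.84 -0.23  3.76] M [0.089 0.322 0.076] q [-0.17  0.21 -0.26  1.09  0.01 -1.14]
```

Wing now about +22.5° at 4 N. Continue toward 28.8° with light pressure.

>>> play_rows([
  [[0, 0, 0.06, 0, 0, 2.5, 0.5], [0, 0, 0.06, 0, 0, 2.5, 0.5]],
])

```text
t: 10.95
ee_pos: [0.4861, -0.001, 0.1811]
orientation: [[-0.765, 0.643, 0.01], [0.643, 0.766, 0.004], [-0.005, 0.01, -1.0]]
force: [-1.8, 0.7, 2.5]
opening: 0.0091
```

```bash
python3 tf.py .4847 -0.0008 .1775
```

```text
t 10.95 shift cm [ 0.12 -0.08  0.36] heading 139.95 tcp [ 0.4861 -0.001   0.1811] F [-1.83  0.72  2.52] M [0.073 0.228 0.052] q [-0.17  0.21 -0.26  1.09  0.01 -1.04]
```

Sinking already at low force (z 0.1811). Push gently without turning.

>>> play_rows([
  [[0, 0, 0.1, 0, 0, 0.5, 0.5], [0, 0, 0.1, 0, 0, 0, 0.5]],
])

```text
t: 11.15
ee_pos: [0.4861, -0.001, 0.1793]
orientation: [[-0.76, 0.65, 0.011], [0.65, 0.76, 0.004], [-0.006, 0.01, -1.0]]
force: [-2.6, 0.6, 2.1]
opening: 0.0094
```

>>> play_rows([
  [[0, 0, 0.15, 0, 0, 0, 0.5], [0, 0, 0.15, 0, 0, 0, 0.5], [0, 0, 0.12, 0, 0, 0, 0.5]],
])

```text
t: 11.45
ee_pos: [0.4861, -0.001, 0.175]
orientation: [[-0.761, 0.649, 0.011], [0.649, 0.761, 0.004], [-0.006, 0.01, -1.0]]
force: [-1.4, -0.0, 4.6]
opening: 0.009
```

>>> play_rows([
  [[0, 0, 0.12, 0, 0, 0, 0.5], [0, 0, 0.1, 0, 0, 0, 0.5]],
])

```text
t: 11.65
ee_pos: [0.4861, -0.001, 0.1727]
orientation: [[-0.761, 0.648, 0.011], [0.648, 0.761, 0.004], [-0.006, 0.01, -1.0]]
force: [-2.1, 1.1, 5.3]
opening: 0.009
```

>>> play_rows([
  [[0, 0, 0.08, 0, 0, 0, 0.5], [0, 0, 0.06, 0, 0, 0, 0.5]],
])

```text
t: 11.85
ee_pos: [0.4862, -0.001, 0.1712]
orientation: [[-0.762, 0.648, 0.011], [0.648, 0.762, 0.004], [-0.006, 0.01, -1.0]]
force: [-1.8, 0.3, 6.3]
opening: 0.0094
```

>>> play_rows([
  [[0, 0, 0.08, 0, 0, 0, 0.5]],
])

```text
t: 11.95
ee_pos: [0.4861, -0.001, 0.1705]
orientation: [[-0.762, 0.648, 0.011], [0.648, 0.762, 0.004], [-0.006, 0.01, -1.0]]
force: [-2.7, 0.5, 6.4]
opening: 0.0091
```

>>> play_rows([
  [[0, 0, 0.02, 0, 0, 3, 0.5], [0, 0, 0.02, 0, 0, 3, 0.5]],
])

```text
t: 12.15
ee_pos: [0.4862, -0.0009, 0.1701]
orientation: [[-0.689, 0.725, 0.011], [0.725, 0.689, 0.003], [-0.005, 0.011, -1.0]]
force: [-2.4, 1.2, 6.9]
opening: 0.0091
```

```bash
python3 tf.py .4847 -0.0008 .1775
```

```text
t 12.15 shift cm [ 0.11 -0.09 -0.74] heading 133.52 tcp [ 0.4862 -0.0009  0.1701] F [-2.39  1.17  6.85] M [ 0.044  0.64  -0.014] q [-0.17  0.22 -0.28  1.06  0.01 -0.93]
```

>>> play_rows([
  [[0, 0, 0.01, 0, 0, 5, 0.5], [0, 0, 0.01, 0, 0, 5, 0.5], [0, 0, 0.01, 0, 0, 5, 0.5]],
])

```text
t: 12.45
ee_pos: [0.4861, -0.001, 0.1701]
orientation: [[-0.47, 0.883, 0.012], [0.883, 0.47, 0.003], [-0.003, 0.012, -1.0]]
force: [-2.9, -0.2, 7.4]
opening: 0.0095
```

```bash
python3 tf.py .4847 -0.0008 .1775
```

```text
t 12.45 shift cm [ 0.08 -0.11 -0.74] heading 118.01 tcp [ 0.4861 -0.001   0.1701] F [-2.93 -0.22  7.38] M [0.131 0.597 0.052] q [-0.17  0.22 -0.28  1.06  0.01 -0.66]
```

Turning freely at steady depth. Continue (74° to go).

>>> play_rows([
  [[0, 0, 0.01, 0, 0, 5, 0.5], [0, 0, 0.01, 0, 0, 5, 0.5], [0, 0, 0.01, 0, 0, 5, 0.5], [0, 0, 0.01, 0, 0, 5, 0.5], [0, 0, 0.01, 0, 0, 5, 0.5], [0, 0, 0.01, 0, 0, 5, 0.5], [0, 0, 0.01, 0, 0, 5, 0.5], [0, 0, 0.01, 0, 0, 5, 0.5]],
])

```text
t: 13.25
ee_pos: [0.486, -0.0008, 0.1701]
orientation: [[0.235, 0.972, 0.013], [0.972, -0.235, 0.003], [0.006, 0.012, -1.0]]
force: [-2.7, 1.2, 7.5]
opening: 0.0093
```

```bash
python3 tf.py .4847 -0.0008 .1775
```

```text
t 13.25 shift cm [-0.02 -0.12 -0.74] heading 76.43 tcp [ 0.486  -0.0008  0.1701] F [-2.66  1.21  7.48] M [0.101 0.68  0.018] q [-0.17  0.22 -0.28  1.06  0.01  0.06]
```

>>> play_rows([
  [[0, 0, 0.01, 0, 0, 5, 0.5], [0, 0, 0.01, 0, 0, 5, 0.5], [0, 0, 0.01, 0, 0, 5, 0.5], [0, 0, 0.01, 0, 0, 3, 0.5], [0, 0, 0.01, 0, 0, 3, 0.5]],
])

```text
t: 13.75
ee_pos: [0.4861, -0.0008, 0.1701]
orientation: [[0.58, 0.814, 0.014], [0.814, -0.58, 0.003], [0.01, 0.009, -1.0]]
force: [-2.2, 0.2, 6.6]
opening: 0.0092
```

```bash
python3 tf.py .4847 -0.0008 .1775
```

```text
t 13.75 shift cm [-0.07 -0.1  -0.74] heading 54.52 tcp [ 0.4861 -0.0008  0.1701] F [-2.15  0.22  6.6 ] M [0.08  0.607 0.024] q [-0.17  0.22 -0.28  1.06  0.01  0.45]
```

Now feel for the stop in small steps.

>>> play_rows([
  [[0, 0, 0.01, 0, 0, 2.5, 0.5], [0, 0, 0.01, 0, 0, 2.5, 0.5]],
])

```text
t: 13.95
ee_pos: [0.4861, -0.0008, 0.1701]
orientation: [[0.652, 0.758, 0.014], [0.758, -0.652, 0.003], [0.011, 0.009, -1.0]]
force: [-2.6, 0.1, 6.6]
opening: 0.0097
```

```bash
python3 tf.py .4847 -0.0008 .1775
```

```text
t 13.95 shift cm [-0.08 -0.1  -0.74] heading 49.31 tcp [ 0.4861 -0.0008  0.1701] F [-2.63  0.08  6.63] M [0.153 0.621 0.019] q [-0.17  0.22 -0.28  1.06  0.01  0.54]
```

>>> play_rows([
  [[0, 0, 0.01, 0, 0, 2, 0.5], [0, 0, 0.01, 0, 0, 2, 0.5]],
])

```text
t: 14.15
ee_pos: [0.4861, -0.0008, 0.1701]
orientation: [[0.705, 0.709, 0.014], [0.709, -0.705, 0.003], [0.012, 0.008, -1.0]]
force: [-3.3, 0.4, 6.1]
opening: 0.0095
```

```bash
python3 tf.py .4847 -0.0008 .1775
```

```text
t 14.15 shift cm [-0.09 -0.09 -0.74] heading 45.15 tcp [ 0.4861 -0.0008  0.1701] F [-3.34  0.41  6.07] M [0.09  0.662 0.026] q [-0.17  0.22 -0.28  1.06  0.01  0.61]
```

>>> play_rows([
  [[0, 0, 0.01, 0, 0, 2, 0.5]],
])

```text
t: 14.25
ee_pos: [0.4861, -0.0008, 0.1701]
orientation: [[0.73, 0.683, 0.014], [0.683, -0.73, 0.003], [0.012, 0.008, -1.0]]
force: [-1.9, 0.6, 7.2]
opening: 0.0092
```

```bash
python3 tf.py .4847 -0.0008 .1775
```

```text
t 14.25 shift cm [-0.1  -0.09 -0.74] heading 43.09 tcp [ 0.4861 -0.0008  0.1701] F [-1.91  0.64  7.23] M [0.089 0.59  0.345] q [-0.17  0.22 -0.28  1.06  0.01  0.65]
```

>>> play_rows([
  [[0, 0, 0.01, 0, 0, 2, 0.5]],
])

```text
t: 14.35
ee_pos: [0.4861, -0.0007, 0.1701]
orientation: [[0.754, 0.657, 0.015], [0.657, -0.754, 0.003], [0.013, 0.008, -1.0]]
force: [-1.9, 0.5, 7.0]
opening: 0.0092
```

```bash
python3 tf.py .4847 -0.0008 .1775
```

```text
t 14.35 shift cm [-0.1  -0.08 -0.74] heading 41.05 tcp [ 0.4861 -0.0007  0.1701] F [-1.86  0.5   6.99] M [0.092 0.605 0.566] q [-0.17  0.22 -0.28  1.06  0.01  0.68]
```

The stop is felt (moment rises sharply near heading 43°). I'll relax the turn and let the stud rise.

>>> play_rows([
  [[0, 0, 0, 0, 0, -2.5, 0.5], [0, 0, -0.1, 0, 0, 0, 0.5], [0, 0, -0.1, 0, 0, 0, 0.5]],
])

```text
t: 14.65
ee_pos: [0.486, -0.0007, 0.1719]
orientation: [[0.725, 0.689, 0.014], [0.689, -0.725, 0.003], [0.012, 0.008, -1.0]]
force: [0.6, 0.0, 0.4]
opening: 0.009
```

```bash
python3 tf.py .4847 -0.0008 .1775
```

```text
t 14.65 shift cm [-0.09 -0.08 -0.57] heading 43.55 tcp [ 0.486  -0.0007  0.1719] F [0.59 0.05 0.4 ] M [-0.002  0.188  0.169] q [-0.17  0.21 -0.28  1.06  0.    0.64]
```

>>> play_rows([
  [[0, 0, -0.1, 0, 0, 0, 0.5]],
])

```text
t: 14.75
ee_pos: [0.486, -0.0008, 0.1728]
orientation: [[0.725, 0.688, 0.014], [0.689, -0.725, 0.003], [0.012, 0.008, -1.0]]
force: [0.4, 0.6, -0.4]
opening: 0.0089
```

>>> play_rows([
  [[0, 0, 0, 0, 0, 0, 3.5], [0, 0, 0, 0, 0, 0, 3.5], [0, 0, 0, 0, 0, 0, 3.5], [0, 0, -3, 0, 0, 0, 3.5], [0, 0, -4, 0, 0, 0, 3.5], [0, 0, -3, 0, 0, 0, 3.5]],
])

```text
t: 15.35
ee_pos: [0.4826, -0.0008, 0.272]
orientation: [[0.727, 0.687, 0.007], [0.687, -0.727, 0.004], [0.008, 0.002, -1.0]]
force: [0.3, 0.5, -0.4]
opening: 0.0353
```

```bash
python3 tf.py .38 -.14 .3; python3 - <<'E'
from h import *
f=grab('scene','s5.png')
cv2.imwrite('pics/z5.png',cv2.resize(f['color'][:,:,::-1][80:230,290:450],(640,600),interpolation=2))
E
```

```text
t 15.35 shift cm [-17.     3.07  -2.92] heading 43.39 tcp [ 0.4826 -0.0008  0.272 ] F [ 0.31  0.52 -0.41] M [ 0.015 -0.012 -0.009] q [-0.17  0.18 -0.06  1.33  0.    0.64]
```

View pics/z5.png

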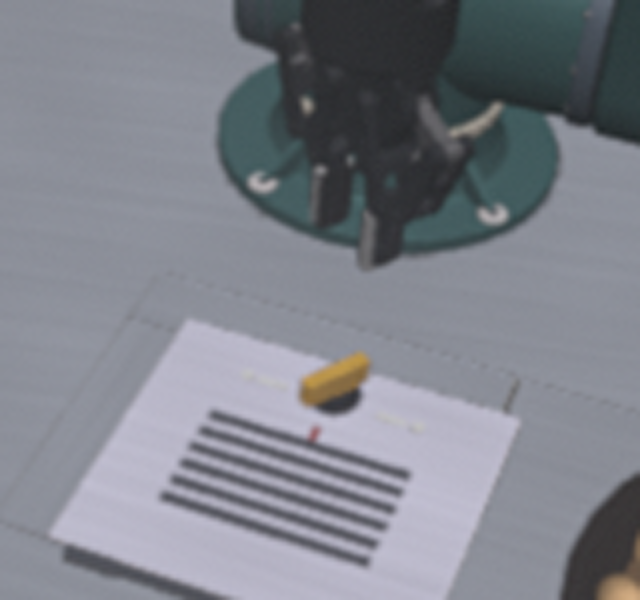

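>>> play_rows([
  [[-3, 0.6, -1, 0, 0, 0, 3.5], [-3.5, 0.6, -1, 0, 0, 0, 3.5], [-3.5, 0.6, 0, 0, 0, 0, 3.5], [-3.5, 0.6, 0, 0, 0, 0, 3.5], [-3, 0.5, 0, 0, 0, 0, 3.5], [0, 0, 0, 0, 0, 0, 3.5]],
])

```text
t: 16.0
ee_pos: [0.3816, -0.1397, 0.2957]
orientation: [[0.725, 0.689, 0.015], [0.689, -0.725, 0.001], [0.012, 0.01, -1.0]]
force: [0.6, 0.2, -0.3]
opening: 0.0345
```

```bash
sed -i 's/^wing()/wing(.1865)/' wing.py; python3 wing.py;  python3 - <<'E'
from h import *
f=grab('scene','s6.png');g=grab('top','t6.png')
b=f['color'][:,:,::-1][140:220,330:410];a=g['color'][:,:,::-1][195:275,225:305]
cv2.imwrite('pics/z6.png',np.hstack([cv2.resize(b,(400,400),interpolation=2),cv2.resize(a,(400,400),interpolation=2)]))
E
python3 tf.py .4 0 .2
```

```text
[258 226  17  17 111] [266.5 234. ] mean [ 0.4846 -0.0007] len~0.0398 wing angle deg cw -57.3
[366 169  16  12 108] [373.1 174.5] mean [ 0.494  -0.0015] len~0.0443 wing angle deg cw -66.2
tri [ 0.4853 -0.0009  0.1788] 0.002
t 16.20 shift cm [10.57 -8.87  9.62] heading 43.73 tcp [ 0.3835 -0.1373  0.2957] F [0.07 0.34 0.03] M [0.029 0.039 0.013] q [-0.55  0.04 -0.15  1.37  0.01  0.26]
```

View pics/z6.png

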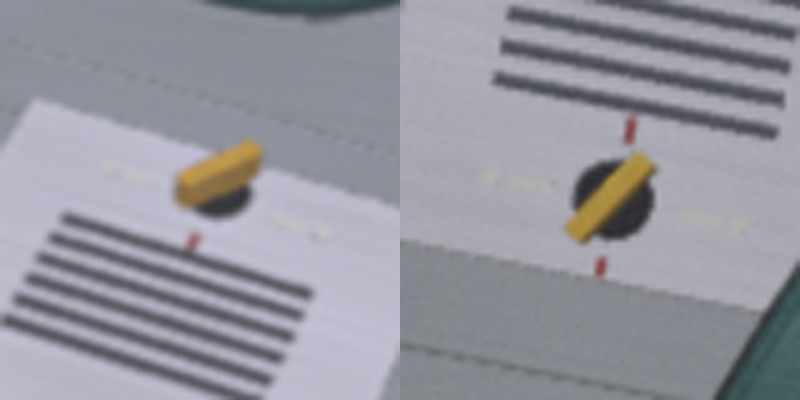

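View pics/s6.png

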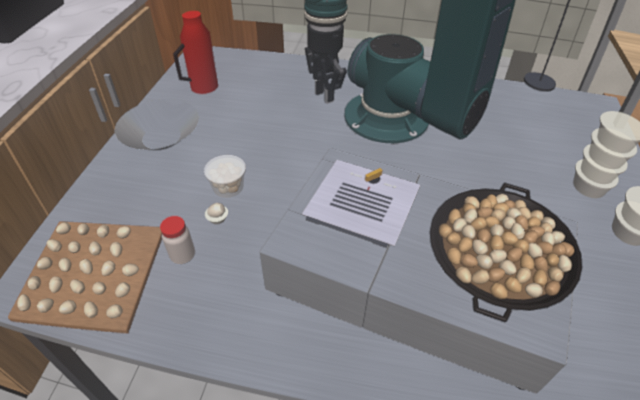

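```bash
python3 -c "
from cell import workorder
print(workorder.close_job())"
```

```text
the job is handed in; nothing more can be done
None
```

The service panel is shut and its stud is locked. I handed the job in at about 16 s, with the gripper open and clear of everything.

- **Panel:** I pushed it shut with closed fingertips. It seated at z ≈ 0.161 m, with a brief 25 N peak on contact.
- **Finding the slot:** The slot was visible in the first picture, about +29° clockwise of the white marks. I gripped the wing at 20 N, pressed lightly and turned clockwise from −23°. The stud started to sink at about +28°, which matches. One early press reached 21 N before I eased off; the search after that ran at 2–7 N.
- **Pushing in and turning:** It went in to about 6.5 N, which agrees with its spring. It turned freely until the moment rose sharply at the stop (up to 0.57 N m). I then eased back and released it.
- **Final checks:** From the top picture, the wing stands at about 123° (2.14 rad), which is 1.64 rad past the slot. From the two views, it sits about 9 mm lower than when sprung out, which matches the locked depth. The panel lies flat.
- **Bystanders:** The tub, jar and dish appear at the same places in the before and after pictures.
- **Disagreement:** The scene camera read the wing angle about 9° off the top camera. It sees more of the wing's side, so I trusted the top view.

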